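# Snap the cap onto the polish pot

### The job

First slide the squat cream pot along the bench, without lifting it, until it sits fully home in the V of the two wooden cleats, touching both. Then put the loose snap cap over the pot's stud and press it straight down past the click until it is fully home on the pot's top, with the pot still in the V. Do not let go of the job at the end: finish while still pressing the cap down firmly (about 10 N), and leave the other things on the bench where they are.

Things in the scene. Friction and masses are not known exactly. Their poses are not given: they have to be found in the camera images.
- pot: squat round grey plastic pot, loose, upright, about 350 g (varies): 72 mm in diameter, 34 mm high, flat top with an upright white stud in the middle. Origin: centre of the underside; z up along the stud
- stud (a point): centre of the top of the pot's white stud, 62 mm above the pot's underside. The stud is 27 mm in diameter for its lowest 3 mm, then 24 mm, tapering to 18 mm at its top. Four small sprung steel balls stick out of its sides to 35 mm across, 43 mm above the pot's underside; they are what the cap snaps over
- cap: loose round black plastic snap cap, 30 g, standing mouth down on the bench: 46 mm outside diameter, 40 mm high, closed flat top, fine ribs outside. Open underneath: 30 mm wide over the first 4 mm (the lip), 38 mm wide above that, 34 mm deep. Origin: centre of its rim plane (underside); z up to the closed top
- cap_top (a point): centre of the cap's closed top, 40 mm above its rim. Over the stud, the lip meets the balls with the rim about 47 mm above the bench; resistance peaks at about 9 N (rim near 44 mm), then drops to nothing and the balls draw the cap down by a few N: the click. Home: the rim rests on the pot's flat top, 34 mm above the bench (this point at 74 mm); it is rigid from there
- nest (a point): point on the bench (z = 0) where the centre of the pot's underside lies when the pot is fully home in the V, 36 mm from each cleat's inner face. The V: two fixed pine cleats (70 x 18 mm, 22 mm high) at 90 degrees to each other. The point's y axis points into the V along its middle, towards the apex; the V is open towards -y
- tin_a: bystander: closed flat black polish tin, 77 mm diameter, 24 mm high; origin centre of underside
- tin_b: bystander: closed flat black polish tin, 77 mm diameter, 24 mm high; origin centre of underside
- brush: bystander: wooden-backed horsehair brush, 165 x 48 x 46 mm, long along its x; origin centre of underside
- horn: bystander: red plastic shoe horn lying flat, about 175 x 36 x 9 mm, long along its y; origin on its underside near the middle
- dauber: bystander: steel polish dauber lying flat, about 150 mm long along its x, 32 mm wide, 19 mm high; origin on its underside near the middle
- jar: bystander: small glass jar with a lid, 56 mm diameter, 62 mm high; origin centre of underside
Things that resemble listed ones, but are neither listed nor needed, are in the scene too. What is shaped like the cap but turquoise or yellow is not meant.

How it is judged:
On the way, in this order (a step that is already met when the one before it is completed fails the run):
1. the pot sits home in the V of the cleats (horizontal distance between pot and nest below 0.006 m and angle between pot's own z axis and vertical below 0.08 rad), for 0.2 s.
2. the cap has clicked past the balls and is fully home on the pot (z of cap in the frame of pot between 0.03 and 0.0365 m and horizontal distance between cap and pot below 0.004 m and angle between the z axis of cap and the z axis of pot, either way round below 0.08 rad), for 0.2 s.
At the end, for the whole second after the job is handed in: the pot stands upright on the bench within 8 mm of home in the V; the cap is home on it (rim within 2.5 mm of the pot's top, within 4 mm of its axis, upright), and the robot is still pressing it down onto the pot with more than 5 N throughout the last second (horizontal distance between pot and nest below 0.008 m and angle between pot's own z axis and vertical below 0.08 rad and height (world z) of pot below 0.004 m and z of cap in the frame of pot between 0.03 and 0.0365 m and horizontal distance between cap and pot below 0.004 m and angle between cap's own z axis and vertical below 0.1 rad and contact force between cap and pot above 5 N and contact force between any of the fingers, the arm and cap above 3 N); the arm keeps its last pose, push and grip.
It fails at once if the pot is lifted off the bench (more than 12 mm) or tipped (height (world z) of pot above 0.012 m or angle between pot's own z axis and vertical above 0.3 rad).
It fails at once if another thing on the bench is moved by more than 40 mm (distance of any of tin_a, tin_b, brush, horn, dauber, jar from where it was at the start of the episode above 0.04 m).
It also fails if it takes over 69 s, if anything falls off the work surface, if the arm or the gripper's body presses on something with over 40 N, if the wrist force passes 120 N, or if a joint passes its speed limit or range.

### The arm

A 6-joint arm with a two-finger parallel gripper is mounted at the origin on the work surface. World frame = base frame: x ahead of the robot, y to its left, z up, the work surface at z = 0. Lengths are in m, angles in rad, forces in N, time in s.
With the tool pointing down it reaches from about 0.35 to 0.975 m from the base axis. Payload 4.9 kg.
Tool frame: the origin (TCP) lies at the very end of the fingers, on their centre line; the grasp point (between the pads) lies 19 mm behind it; y points along the fingers, z is the direction in which the jaws open and shut, and the axes are right-handed (so a half turn about y gives the same grasp; the last joint's range is limited). The gripper opens to 85 mm and grips with 20 to 120 N. Pads are 22 mm wide; open, the fingers measure 114 mm over their backs; the gripper's body (76 mm by 85 mm) begins 54 mm behind the grasp point. The pads swing forward as they close: fully open they stand 13 mm farther back than shut.
Start: joints at [1.204, 0.053, 1.613, -0, 1.476, -0.119], TCP at [0.153, 0.606, 0.231] pointing down, gripper open.
Joint ranges: [-3.01, 3.01], [-1.01, 2.22], [0.06, 2.58], [-1.02, 4.17], [0.09, 2.62], [-3.14, 3.14]. Speed limits (rad/s): [2.57, 2.57, 3.14, 3.14, 3.14, 3.14].

### API

Orientations are given as a rotation vector (axis times angle).
In Python, from station import ctrl gives the robot as it stands.
- The arm moves only by the tool arm_command, never from a script. Its argument "steps" is a list of rows, each a list of 3 entries, a list of its own where there are three numbers: the shift along the tool's x, y, z in m, then the turn, a rotation vector about the tool's x, y, z in degrees, then the opening, from 0 (shut) to 1 (fully open). In form: [[[dx, dy, dz], [ax, ay, az], gripper], ...]. A call has 1 to 5 rows; each row is the pose to reach, as a shift and turn from the pose measured when the call began, along the tool's axes at that moment; what a row does not reach only later rows make up. A row lasts 1/10 s, in which the tool goes at most 50 mm and 8.59 degrees, less where a joint would pass 70% of its speed; a pose out of reach is approached as far as the arm can. A call with a gripper value outside its range is refused whole. The fingers move at their own pace and stop on an object; "force" is the grip in N (left out, the last holds). Time passes only in rows, so rows that repeat a pose let the fingers close. It gives the time, the measured TCP pose, the force and the opening at its end, in the units of the state.
- ctrl.get_obs(): the state, without advancing time (a new reading comes with each control period).
- ctrl.get_image(name): name is "scene" or "top" or "wrist"; returns a dict with "img" (480x640x3 uint8, red, green, blue), "camera_matrix" (3x3 intrinsics, pixels), "k1" (the pictures are not rectified: a ray, as slopes to the right and down, at radius r is drawn at 1 + k1 r^2 times it, then the intrinsics apply), "world_from_camera" (4x4, takes a point from camera to world coordinates). Camera axes: x right, y up, looking along -z (the intrinsics and any distortion apply to the point x, -y, -z); pixel columns grow to the right and rows downward; lengths in m; the calibration is good to about 2 mm. A picture is of the moment at which its call begins. There is no depth.
- ctrl.finish_job(): hands the job in, once; it reports no verdict.
Trained networks look in a picture, given as the dict that the camera call returned (one of the last four; its "shot" number tells which), for a name from the list of things; names that differ only in an ending like _2 or _b are one class to them, and where a whole thing is asked for, a point or a joint stands for the part that bears it (a point fixed in the world has none). Each returns a list of dicts, best first, with "confidence" (0 to 1); they miss things now and then, are a little off and sometimes report something else, mostly with a low value. They report only what shows in the picture. A call takes as long as a camera call. They do not tell look-alikes from the thing itself.
- ctrl.boxes_of(picture, name): "position" ([row, column] in pixels, amid what is visible of it).
The state is a dict: "t": time; "q": joint angles; "dq": joint speeds; "effort": joint torques, N m; "tool_pos": TCP position; "tool_rot": TCP orientation; "contact_force": force on the tool from outside, world axes, zero at the start; "wrist_torque": the same for the moment, N m; "opening": finger opening in m.
Only numpy, scipy, OpenCV 4.12 (cv2) and the standard library are available. Lean on these libraries where they do the work, as an engineer would, in place of code of your own. Each camera call takes 0.05 s, during which the arm holds its last target.

## Working session

There is one attempt and no reset: what is moved stays moved. The work goes in short steps, Python scripts to look and compute and a tool call to move; the robot and the scene stay as the last step left them, time stands still between calls to the robot, and variables do not carry over. Pictures are saved under pics/ and viewed, and the job is handed in when it is done.

Besides the shell and the picture viewer there is one more tool, called after ">>>" as a command line: name --argument value ..., lists and objects as JSON in quotes. arm_command: Moves the arm, as the interface text tells. Its arguments: {"type":"object","properties":{"steps":{"type":"array"},"force":{"type":"number"}},"required":["steps"]}

```bash
mkdir -p pics; ls
cat > h.py <<'E'
import numpy as np, cv2
from station import ctrl
from scipy.spatial.transform import Rotation as R
def ray(p,rc):
    K=np.array(p["camera_matrix"]);x=(rc[1]-K[0,2])/K[0,0];y=(rc[0]-K[1,2])/K[1,1]
    rd=np.hypot(x,y);r=rd
    for _ in range(30): r=rd/(1+p["k1"]*r*r)
    s=r/rd if rd>0 else 1
    T=np.array(p["world_from_camera"]);d=T[:3,:3]@np.array([x*s,-y*s,-1]);return T[:3,3],d
def at_z(p,rc,z):
    o,d=ray(p,rc);return o+d*(z-o[2])/d[2]
def proj(p,X):
    T=np.array(p["world_from_camera"]);c=T[:3,:3].T@(np.array(X)-T[:3,3])
    x,y=c[0]/-c[2],-c[1]/-c[2];f=1+p["k1"]*(x*x+y*y);K=np.array(p["camera_matrix"])
    return np.array([K[1,1]*y*f+K[1,2],K[0,0]*x*f+K[0,2]])
def save(p,n): cv2.imwrite("pics/"+n,p["img"][:,:,::-1])
E
python3 - <<'E'
from h import *
for n in ("scene","top"):
    p=ctrl.get_image(n);save(p,n+"1.png")
    print(n,np.round(p["world_from_camera"],3).tolist(),p["k1"],np.array(p["camera_matrix"])[0,0])
    for k in ("pot","stud","cap","cap_top","nest"):
        try:
            for b in ctrl.boxes_of(p,k): print(k,np.round(b["position"]),round(b["confidence"],2),np.round(at_z(p,b["position"],0.03),3))
        except Exception as e: print(k,e)
print(ctrl.get_obs())
E
```

```text
pics
scene [[0.119, -0.842, 0.526, 1.197], [0.993, 0.093, -0.075, -0.119], [0.014, 0.531, 0.847, 1.06], [0.0, 0.0, 0.0, 1.0]] -0.0980415256841406 438.91155355384876
pot [262. 362.] 0.88 [0.637 0.065 0.03 ]
stud [261. 364.] 0.68 [0.633 0.072 0.03 ]
cap [198. 242.] 0.76 [ 0.382 -0.252  0.03 ]
cap [223. 235.] 0.71 [ 0.472 -0.274  0.03 ]
cap [216. 270.] 0.57 [ 0.457 -0.173  0.03 ]
cap_top [223. 236.] 0.83 [ 0.471 -0.271  0.03 ]
cap_top [216. 271.] 0.76 [ 0.457 -0.168  0.03 ]
cap_top [199. 243.] 0.62 [ 0.389 -0.248  0.03 ]
nest [249. 416.] 0.56 [0.613 0.221 0.03 ]
top [[0.14, 0.966, -0.217, 0.357], [-0.99, 0.136, -0.032, -0.066], [-0.002, 0.219, 0.976, 1.013], [0.0, 0.0, 0.0, 1.0]] -0.06226080599531309 476.04544381523567
pot [212. 287.] 0.63 [0.64  0.067 0.03 ]
stud [218. 286.] 0.67 [0.625 0.066 0.03 ]
cap [316. 384.] 0.93 [ 0.446 -0.165  0.03 ]
cap [314. 429.] 0.71 [ 0.463 -0.256  0.03 ]
cap [356. 420.] 0.7 [ 0.377 -0.247  0.03 ]
cap_top [360. 423.] 0.94 [ 0.37  -0.253  0.03 ]
cap_top [315. 384.] 0.89 [ 0.449 -0.166  0.03 ]
cap_top [314. 433.] 0.55 [ 0.466 -0.265  0.03 ]
nest [216. 213.] 0.83 [0.607 0.224 0.03 ]
{'t': 0.6, 'q': array([ 1.20399371e+00,  5.26455823e-02,  1.61287141e+00,  3.29415519e-05,
        1.47597379e+00, -1.19018423e-01]), 'dq': array([-1.19497014e-03,  6.06413768e-06, -1.63227593e-03, -1.54193668e-03,
        3.41260865e-04, -1.26528996e-03]), 'effort': array([ 1.51897671e-04, -3.93411005e+01, -3.70230818e+01, -1.11511658e-04,
        6.78312881e-04, -1.44447718e-06]), 'tool_pos': array([0.15328788, 0.60591303, 0.23135445]), 'tool_rot': array([-1.56192219,  0.19452471, -0.19451318]), 'contact_force': array([ 1.02617096, -0.94320792,  0.66019481]), 'wrist_torque': array([ 0.00723327, -0.00502457,  0.06512729]), 'opening': 0.08544468636413285}
```

View pics/scene1.png

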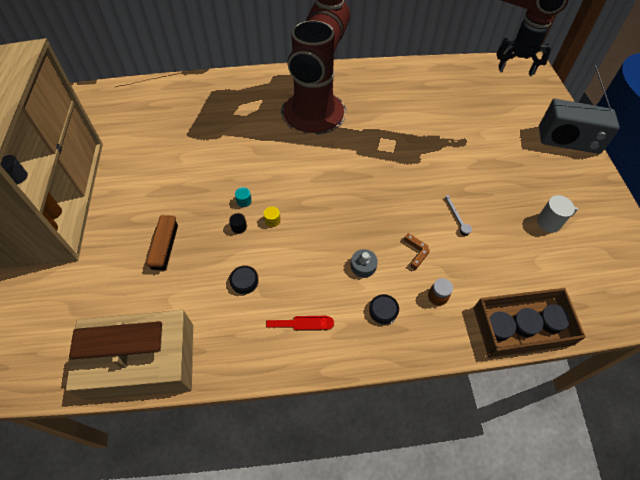

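View pics/top1.png

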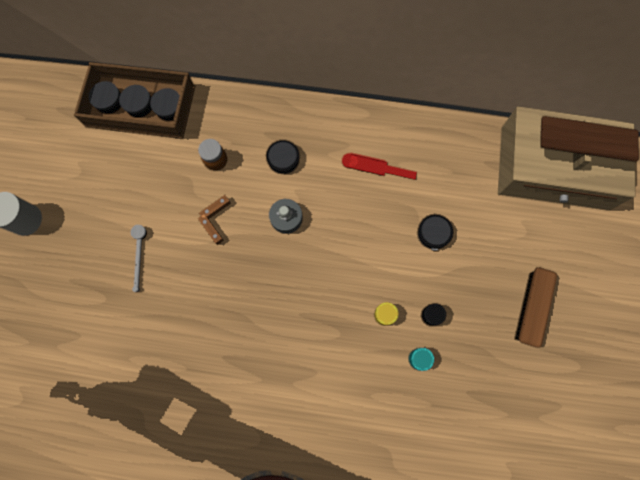

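Scene and top views agree. Three cap-like things show in the top picture: yellow (col 387, row 314), turquoise (422, 359) and black (433, 314). Only the black one fits the description, so I'll check it in a crop. The V is at about (210, 218), with its apex to the left, and the pot is at (286, 215) on its open side.

Run:
```python
from h import *
p=ctrl.get_image("top");s=ctrl.get_image("scene")
a=cv2.resize(p["img"][180:255,185:315],None,fx=6,fy=6,interpolation=cv2.INTER_CUBIC)[:,:780]
cv2.imwrite("pics/v1.png",a[:,:,::-1])
b=cv2.resize(p["img"][290:380,370:460],(395,395),interpolation=cv2.INTER_CUBIC)
c=cv2.resize(s["img"][180:240,220:285],(395,395),interpolation=cv2.INTER_CUBIC)
cv2.imwrite("pics/cap1.png",np.hstack([b,c])[:,:,::-1])
c=cv2.resize(s["img"][225:285,335:445],None,fx=7,fy=7,interpolation=cv2.INTER_CUBIC)
cv2.imwrite("pics/v1s.png",c[:,:,::-1])
```

```text
(no output)
```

View pics/v1.png

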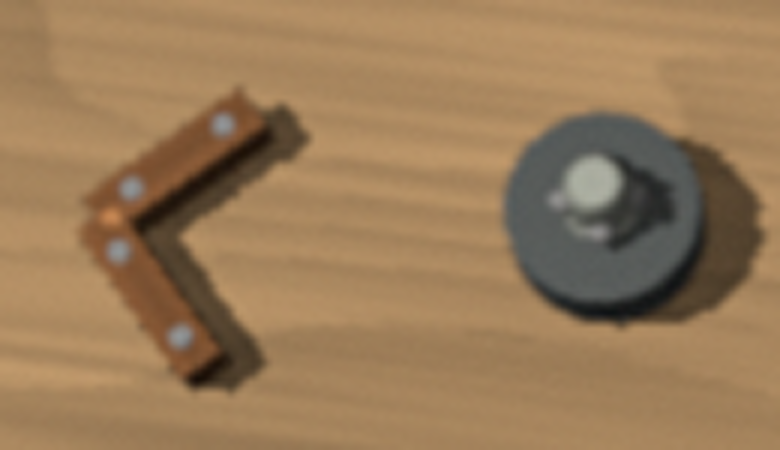

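View pics/cap1.png

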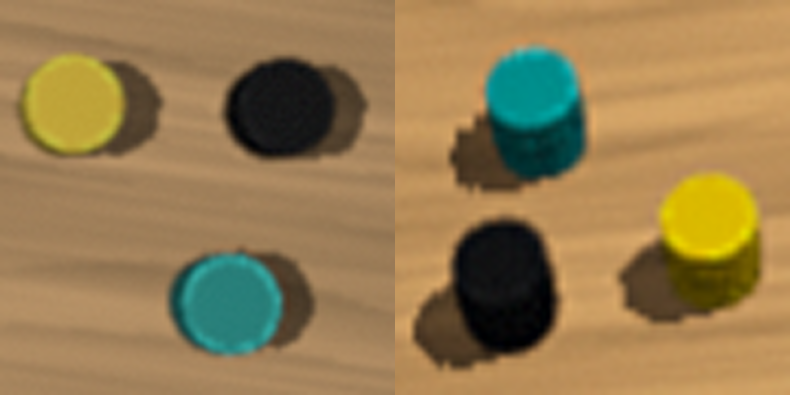

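View pics/v1s.png

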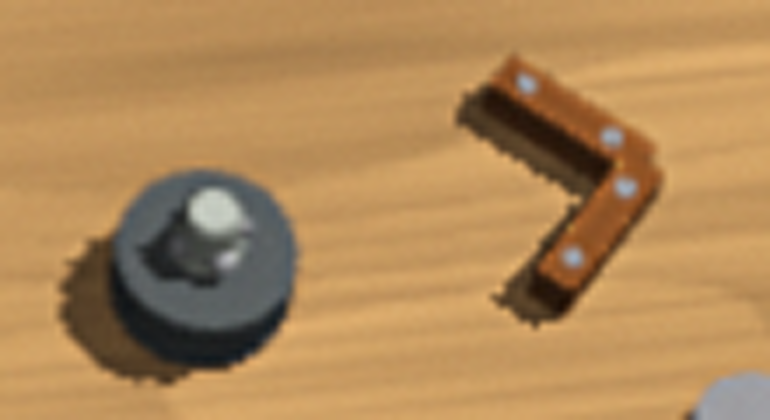

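Run:
```python
from h import *
p=ctrl.get_image("top");s=ctrl.get_image("scene")
T=lambda u,v,z:at_z(p,[180+(v+.5)/6-.5,185+(u+.5)/6-.5],z)
S=lambda u,v,z:at_z(s,[225+(v+.5)/7-.5,335+(u+.5)/7-.5],z)
print("stud",T(594,183,.062),S(214,211,.062))
print("pot top c",T(603,205,.034),S(206,249,.034))
for f,A,B,C in ((T,(138,222),(268,127),(226,355)),(S,(610,162),(488,88),(540,272))):
    a,b,c=f(*A,.022),f(*B,.022),f(*C,.022)
    d1=(b-a);d2=(c-a);L1,L2=np.linalg.norm(d1),np.linalg.norm(d2)
    print("apex",a,"b",b,"c",c,"L",L1,L2,"ang",np.degrees(np.arccos(d1@d2/L1/L2)))
    bi=d1/L1+d2/L2;bi/=np.linalg.norm(bi);print("bis",bi,"nest",a+bi*.036*2**.5)
print("cap",at_z(p,[290+107/4.39,370+284/4.39],.04),at_z(s,[180+264/6.58,220+(499-395)/6.08],.04))
```

```text
stud [0.63276211 0.07031742 0.062     ] [0.63340435 0.0719442  0.062     ]
pot top c [0.63321384 0.06982328 0.034     ] [0.63393476 0.07140149 0.034     ]
apex [0.60702609 0.23782101 0.022     ] b [0.64900459 0.19757581 0.022     ] c [0.56270692 0.19659023 0.022     ] L 0.05815385728401728 0.06053235751099964 ang 93.27512774095032
bis [-0.00750373 -0.99997185  0.        ] nest [0.60664406 0.18691076 0.022     ]
apex [0.60620071 0.24080154 0.022     ] b [0.56650716 0.1995365  0.022     ] c [0.65213476 0.20158251 0.022     ] L 0.05725715140272948 0.060399249843162854 ang 93.39687600317846
bis [ 0.04903231 -0.99879719  0.        ] nest [0.60869702 0.18995109 0.022     ]
cap [ 0.46332034 -0.26675024  0.04      ] [ 0.46933011 -0.26494695  0.04      ]
```

```bash
cat > go.py <<'E'
import sys
from h import *
# target: x y z  jawangle(deg of tool z axis in world xy)
x,y,z,a=map(float,sys.argv[1:5])
o=ctrl.get_obs();R0=R.from_rotvec(o["tool_rot"])
best=None
for k in (0,180):
    zz=np.array([np.cos(np.radians(a+k)),np.sin(np.radians(a+k)),0]);yy=np.array([0,0,-1.]);xx=np.cross(yy,zz)
    rv=(R0.inv()*R.from_matrix(np.c_[xx,yy,zz])).as_rotvec(degrees=True)
    if best is None or np.linalg.norm(rv)<np.linalg.norm(best): best=rv
print("t",round(o["t"],2),"pos",np.round(o["tool_pos"],4),"shift mm",np.round(1000*R0.inv().apply(np.array([x,y,z])-o["tool_pos"]),1),"turn",np.round(best,1),"F",np.round(o["contact_force"],1),"op",round(o["opening"],4),"q",np.round(o["q"],2))
print("axes",np.round(R0.as_matrix(),3).tolist())
E
python3 go.py 0.649 -0.004 0.12 12.3
```

```text
t 0.8 pos [0.1533 0.6059 0.2313] shift mm [ 630.2  111.3 -469.7] turn [-0.  63.5 -0. ] F [0.6 0.4 0.4] op 0.0852 q [ 1.2   0.05  1.61  0.    1.48 -0.12]
axes [[0.969, 0.0, 0.245], [-0.245, 0.0, 0.969], [0.0, -1.0, 0.0]]
```

>>> arm_command --steps '[[[0.63,0.05,-0.47],[0,63.5,0],0.47],[[0.63,0.05,-0.47],[0,63.5,0],0.47],[[0.63,0.05,-0.47],[0,63.5,0],0.47],[[0.63,0.05,-0.47],[0,63.5,0],0.47],[[0.63,0.05,-0.47],[0,63.5,0],0.47]]' --force 40

```text
t: 1.3
tool_pos: [0.3114, 0.4107, 0.2155]
tool_rot: [-1.425, 0.782, -0.782]
contact_force: [0.7, 0.7, 0.5]
opening: 0.0403
```

```bash
python3 go.py 0.649 -0.004 0.12 12.3
```

```text
t 1.3 pos [0.3114 0.4107 0.2155] shift mm [531.1  95.5  61.8] turn [-0.  20.2 -0. ] F [0.7 0.7 0.5] op 0.0403 q [ 0.78 -0.2   1.88 -0.    1.46  0.21]
axes [[0.537, 0.001, 0.843], [-0.843, 0.0, 0.537], [-0.0, -1.0, 0.001]]
```

>>> arm_command --steps '[[[0.53,0.08,0.062],[0,20.2,0],0.47],[[0.53,0.08,0.062],[0,20.2,0],0.47],[[0.53,0.08,0.062],[0,20.2,0],0.47],[[0.53,0.08,0.062],[0,20.2,0],0.47],[[0.53,0.08,0.062],[0,20.2,0],0.47]]'

```text
t: 1.8
tool_pos: [0.4678, 0.2187, 0.1787]
tool_rot: [-1.301, 1.049, -1.05]
contact_force: [0.2, 0.9, -0.3]
opening: 0.0401
```

```bash
python3 go.py 0.649 -0.004 0.12 12.3
```

```text
t 1.8 pos [0.4678 0.2187 0.1787] shift mm [256.3  58.8 129.5] turn [-0.1  0.  -0. ] F [ 0.2  0.9 -0.3] op 0.0401 q [ 0.29 -0.17  1.92  0.    1.39  0.08]
axes [[0.213, 0.002, 0.977], [-0.977, 0.001, 0.213], [-0.001, -1.0, 0.002]]
```

>>> arm_command --steps '[[[0.256,0.0,0.129],[0,0,0],0.47],[[0.256,0.0,0.129],[0,0,0],0.47],[[0.256,0.0,0.129],[0,0,0],0.47],[[0.256,0.0,0.129],[0,0,0],0.47],[[0.256,0.0,0.129],[0,0,0],0.47]]'

```text
t: 2.3
tool_pos: [0.6251, 0.0243, 0.1789]
tool_rot: [-1.301, 1.049, -1.05]
contact_force: [1.0, 0.0, 0.3]
opening: 0.0399
```

```bash
python3 go.py 0.649 -0.004 0.009 12.3
```

```text
t 2.3 pos [0.6251 0.0243 0.1789] shift mm [ 32.8 169.9  16.9] turn [-0.1 -0.  -0. ] F [1.  0.  0.3] op 0.0399 q [-0.08  0.09  1.66  0.    1.39 -0.3 ]
axes [[0.213, 0.002, 0.977], [-0.977, 0.001, 0.213], [-0.001, -1.0, 0.002]]
```

>>> arm_command --steps '[[[0.033,0.02,0.017],[0,0,0],0.47],[[0.033,0.07,0.017],[0,0,0],0.47],[[0.033,0.12,0.017],[0,0,0],0.47],[[0.033,0.15,0.017],[0,0,0],0.47],[[0.033,0.169,0.017],[0,0,0],0.47]]'

```text
t: 2.8
tool_pos: [0.6466, -0.0041, 0.0057]
tool_rot: [-1.304, 1.054, -1.047]
contact_force: [-0.5, 0.5, 0.5]
opening: 0.0402
```

```bash
python3 go.py 0.649 -0.004 0.009 12.3
python3 - <<'E'
from h import *
p=ctrl.get_image("top");a=cv2.resize(p["img"][170:270,185:345],None,fx=5,fy=5,interpolation=cv2.INTER_CUBIC);cv2.imwrite("pics/p2.png",a[:,:,::-1])
E
```

```text
t 2.8 pos [ 0.6466 -0.0041  0.0057] shift mm [ 0.4 -3.3  2.3] turn [ 0.2 -0.  -0.1] F [-0.5  0.5  0.5] op 0.0402 q [-0.12  0.33  1.7   0.    1.12 -0.34]
axes [[0.212, -0.004, 0.977], [-0.977, 0.002, 0.212], [-0.003, -1.0, -0.003]]
```

View pics/p2.png

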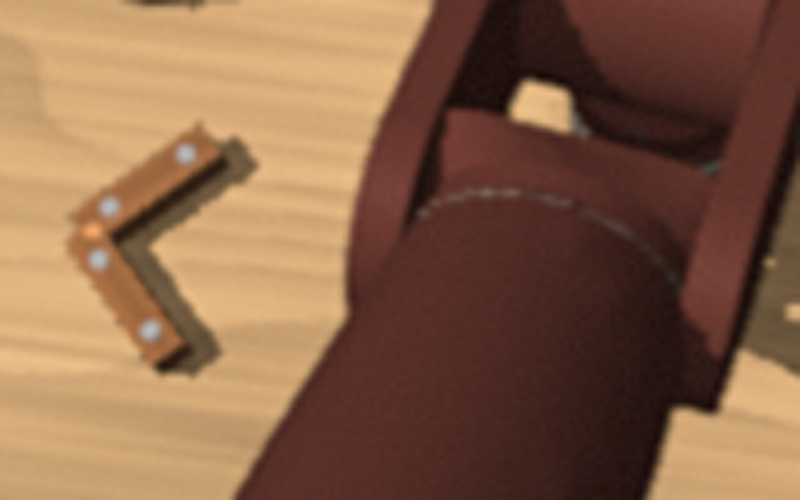

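>>> arm_command --steps '[[[-0.02,-0.002,0.001],[0,0,0],0.47],[[-0.032,-0.002,0.002],[0,0,0],0.47],[[-0.044,-0.002,0.002],[0,0,0],0.47],[[-0.06,-0.002,0.002],[0,0,0],0.47],[[-0.075,-0.002,0.002],[0,0,0],0.47]]'

```text
t: 3.35
tool_pos: [0.6319, 0.0709, 0.0071]
tool_rot: [-1.305, 1.053, -1.046]
contact_force: [0.2, -4.4, 1.1]
opening: 0.0403
```

```bash
python3 go.py 0.616 0.148 0.008 12.3
python3 - <<'E'
from h import *
p=ctrl.get_image("scene");a=cv2.resize(p["img"][205:305,325:465],None,fx=5,fy=5,interpolation=cv2.INTER_CUBIC);cv2.imwrite("pics/p3.png",a[:,:,::-1])
for b in ctrl.boxes_of(p,"stud"): print(b,at_z(p,b["position"],.045))
E
```

```text
t 3.35 pos [0.6319 0.0709 0.0071] shift mm [-78.7  -0.7   0.9] turn [ 0.2 -0.  -0.1] F [ 0.2 -4.4  1.1] op 0.0403 q [-0.01  0.31  1.72  0.    1.11 -0.22]
axes [[0.213, -0.004, 0.977], [-0.977, 0.001, 0.213], [-0.002, -1.0, -0.004]]
{'position': [257.3, 384.6], 'confidence': 0.65} [0.63753246 0.12582095 0.045     ]
```

View pics/p3.png

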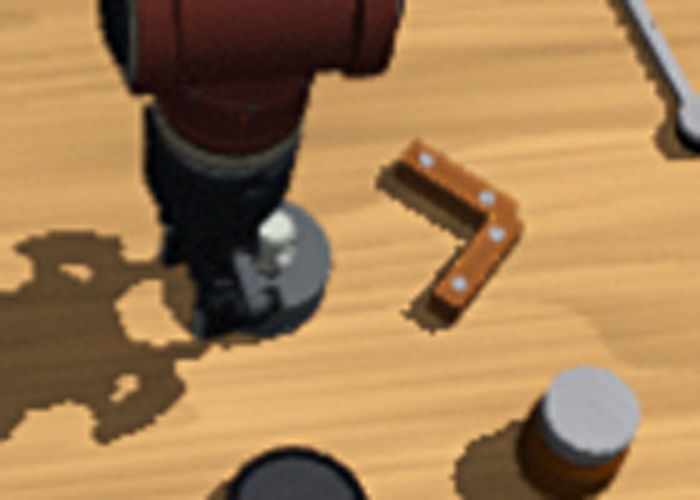

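>>> arm_command --steps '[[[-0.015,0,0.001],[0,0,0],0.47],[[-0.03,0,0.001],[0,0,0],0.47],[[-0.043,0,0.001],[0,0,0],0.47],[[-0.054,0,0.001],[0,0,0],0.47],[[-0.062,0,0.001],[0,0,0],0.47]]'

```text
t: 3.95
tool_pos: [0.6184, 0.1341, 0.0068]
tool_rot: [-1.305, 1.054, -1.043]
contact_force: [-0.2, -3.3, 0.1]
opening: 0.0402
```

```bash
python3 go.py 0.616 0.148 0.008 12.3
python3 - <<'E'
from h import *
p=ctrl.get_image("scene");a=cv2.resize(p["img"][205:305,345:465],None,fx=6,fy=6,interpolation=cv2.INTER_CUBIC);cv2.imwrite("pics/p4.png",a[:,:,::-1])
E
```

```text
t 3.95 pos [0.6184 0.1341 0.0068] shift mm [-14.1  -1.1   0.6] turn [ 0.3  0.1 -0.3] F [-0.2 -3.3  0.1] op 0.0402 q [ 0.09  0.3   1.73  0.    1.11 -0.12]
axes [[0.215, -0.006, 0.977], [-0.977, 0.003, 0.215], [-0.004, -1.0, -0.005]]
```

View pics/p4.png

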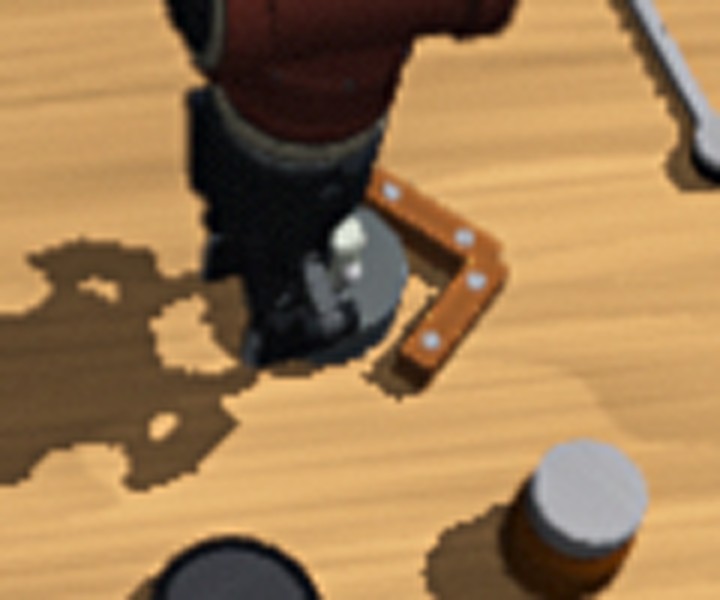

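Nearly home. I'll go on in small steps and watch the force.

>>> arm_command --steps '[[[-0.004,0,0],[0,0,0],0.47],[[-0.007,0,0],[0,0,0],0.47],[[-0.01,0,0],[0,0,0],0.47],[[-0.012,0,0],[0,0,0],0.47]]'

```text
t: 4.4
tool_pos: [0.6156, 0.1468, 0.0067]
tool_rot: [-1.305, 1.055, -1.041]
contact_force: [-0.0, -2.8, 0.2]
opening: 0.0399
```

```bash
python3 go.py 0.616 0.148 0.008 12.3
```

```text
t 4.4 pos [0.6156 0.1468 0.0067] shift mm [-1.1 -1.3  0.7] turn [ 0.3  0.1 -0.3] F [-0.  -2.8  0.2] op 0.0399 q [ 0.11  0.3   1.73  0.01  1.11 -0.11]
axes [[0.215, -0.007, 0.977], [-0.977, 0.004, 0.215], [-0.006, -1.0, -0.006]]
```

>>> arm_command --steps '[[[-0.002,0,0],[0,0,0],0.47],[[-0.004,0,0],[0,0,0],0.47]]'

```text
t: 4.6
tool_pos: [0.6153, 0.1496, 0.0069]
tool_rot: [-1.306, 1.052, -1.044]
contact_force: [2.3, -9.9, -0.0]
opening: 0.0401
```

>>> arm_command --steps '[[[-0.002,0,0],[0,0,0],0.47],[[-0.004,0,0],[0,0,0],0.47]]'

```text
t: 4.8
tool_pos: [0.6158, 0.15, 0.0073]
tool_rot: [-1.311, 1.046, -1.048]
contact_force: [4.3, -17.5, 0.4]
opening: 0.04
```

>>> arm_command --steps '[[[-0.003,0,0],[0,0,0],0.47],[[-0.003,0,0],[0,0,0],0.47],[[-0.003,0,0],[0,0,0],0.47]]'

```text
t: 5.1
tool_pos: [0.6161, 0.1498, 0.0075]
tool_rot: [-1.315, 1.042, -1.052]
contact_force: [2.0, -11.4, -0.0]
opening: 0.0397
```

```bash
python3 go.py 0.616 0.148 0.008 12.3
python3 - <<'E'
from h import *
p=ctrl.get_image("scene");a=cv2.resize(p["img"][205:305,345:465],None,fx=6,fy=6,interpolation=cv2.INTER_CUBIC);cv2.imwrite("pics/p5.png",a[:,:,::-1])
E
```

```text
t 5.1 pos [0.6161 0.1498 0.0075] shift mm [ 1.8 -0.5 -0.5] turn [0.2 0.3 0.6] F [  2.  -11.4  -0. ] op 0.0397 q [ 0.13  0.3   1.73 -0.01  1.11 -0.09]
axes [[0.218, -0.001, 0.976], [-0.976, -0.011, 0.218], [0.011, -1.0, -0.003]]
```

View pics/p5.png

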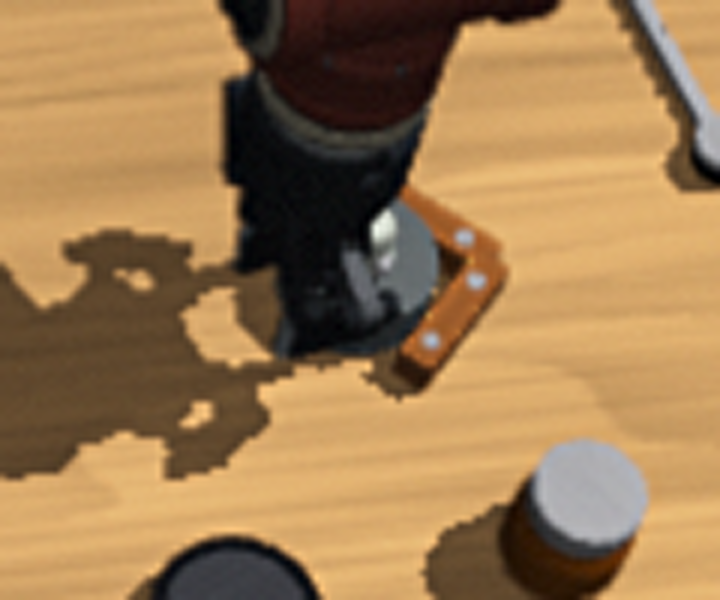

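The pot touches both cleats. I'll back off and go up.

>>> arm_command --steps '[[[0.02,0,0],[0,0,0],0.47],[[0.05,0,0],[0,0,0],0.6],[[0.07,-0.05,0],[0,0,0],0.9],[[0.09,-0.1,0],[0,0,0],0.9],[[0.13,-0.13,-0.01],[0,0,0],0.9]]'

```text
t: 5.65
tool_pos: [0.6362, 0.0293, 0.1374]
tool_rot: [-1.311, 1.038, -1.051]
contact_force: [0.7, 0.4, 0.5]
opening: 0.0769
```

```bash
python3 go.py 0.4665 -0.266 0.15 60
```

```text
t 5.65 pos [0.6362 0.0293 0.1374] shift mm [ 250.7  -10.5 -230.7] turn [  0.2 -47.3   0.5] F [0.7 0.4 0.5] op 0.0769 q [-0.07  0.15  1.67 -0.01  1.32 -0.29]
axes [[0.221, 0.003, 0.975], [-0.975, -0.009, 0.221], [0.009, -1.0, 0.001]]
```

>>> arm_command --steps '[[[0.25,0,-0.23],[0,-47.3,0],1],[[0.25,0,-0.23],[0,-47.3,0],1],[[0.25,0,-0.23],[0,-47.3,0],1],[[0.25,0,-0.23],[0,-47.3,0],1],[[0.25,0,-0.23],[0,-47.3,0],1]]'

```text
t: 6.15
tool_pos: [0.5173, -0.1772, 0.138]
tool_rot: [-1.519, 0.496, -0.505]
contact_force: [-0.2, -0.2, -0.3]
opening: 0.0852
```

```bash
python3 go.py 0.4665 -0.266 0.14 60
```

```text
t 6.15 pos [ 0.5173 -0.1772  0.138 ] shift mm [  12.2   -1.5 -101.6] turn [ 0.3 -6.6  0.4] F [-0.2 -0.2 -0.3] op 0.0852 q [-0.46 -0.06  1.89 -0.01  1.31 -1.39]
axes [[0.803, 0.003, 0.596], [-0.596, -0.008, 0.803], [0.007, -1.0, -0.004]]
```

>>> arm_command --steps '[[[0.012,0,-0.1],[0.3,-6.6,0.4],1],[[0.012,0,-0.1],[0.3,-6.6,0.4],1],[[0.012,0,-0.1],[0.3,-6.6,0.4],1],[[0.012,0,-0.1],[0.3,-6.6,0.4],1]]'

```text
t: 6.55
tool_pos: [0.467, -0.265, 0.1385]
tool_rot: [-1.529, 0.412, -0.413]
contact_force: [0.2, 0.3, 0.8]
opening: 0.0854
```

```bash
python3 go.py 0.4665 -0.266 0.14 60
python3 - <<'E'
from h import *
p=ctrl.get_image("wrist");save(p,"w1.png")
for k in ("cap","cap_top"):
  for b in ctrl.boxes_of(p,k): print(k,np.round(b["position"]),round(b["confidence"],2),np.round(at_z(p,b["position"],.04),4))
p=ctrl.get_image("top");a=cv2.resize(p["img"][170:270,185:315],None,fx=6,fy=6,interpolation=cv2.INTER_CUBIC);cv2.imwrite("pics/p6.png",a[:,:,::-1])
for b in ctrl.boxes_of(p,"stud"): print("stud",np.round(b["position"]),round(b["confidence"],2),np.round(at_z(p,b["position"],.062),4))
s=ctrl.get_image("scene");a=cv2.resize(s["img"][205:305,345:465],None,fx=6,fy=6,interpolation=cv2.INTER_CUBIC);cv2.imwrite("pics/p6s.png",a[:,:,::-1])
E
```

```text
t 6.55 pos [ 0.467  -0.265   0.1385] shift mm [ 0.1 -1.5 -1.1] turn [-0.1 -0.2  0. ] F [0.2 0.3 0.8] op 0.0854 q [-0.66 -0.08  1.91  0.    1.32 -1.7 ]
axes [[0.865, 0.001, 0.503], [-0.503, 0.002, 0.865], [0.0, -1.0, 0.002]]
cap [ 90. 265.] 0.82 [ 0.3727 -0.2499  0.04  ]
cap [239. 322.] 0.79 [ 0.4649 -0.2665  0.04  ]
cap [471. 556.] 0.7 [ 0.7251 -0.2031  0.04  ]
cap [143. 450.] 0.68 [ 0.4522 -0.1718  0.04  ]
cap_top [144. 448.] 0.81 [ 0.452  -0.1735  0.04  ]
cap_top [236. 324.] 0.71 [ 0.4641 -0.2648  0.04  ]
cap_top [ 93. 266.] 0.6 [ 0.3746 -0.2504  0.04  ]
stud [222. 233.] 0.8 [0.5918 0.1699 0.062 ]
stud [315. 441.] 0.51 [ 0.4607 -0.2743  0.062 ]
```

View pics/w1.png

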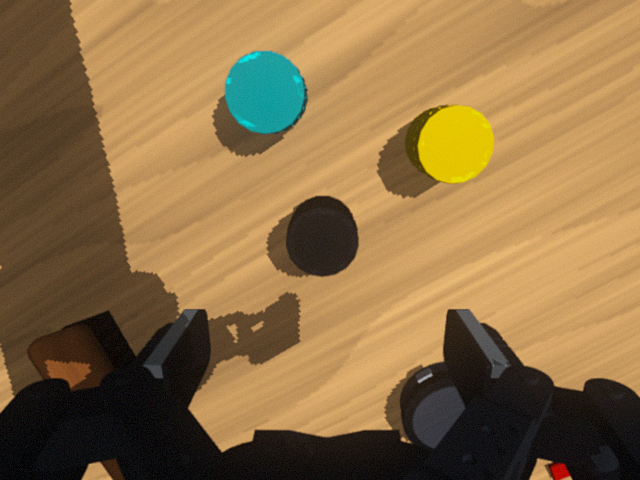

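View pics/p6.png

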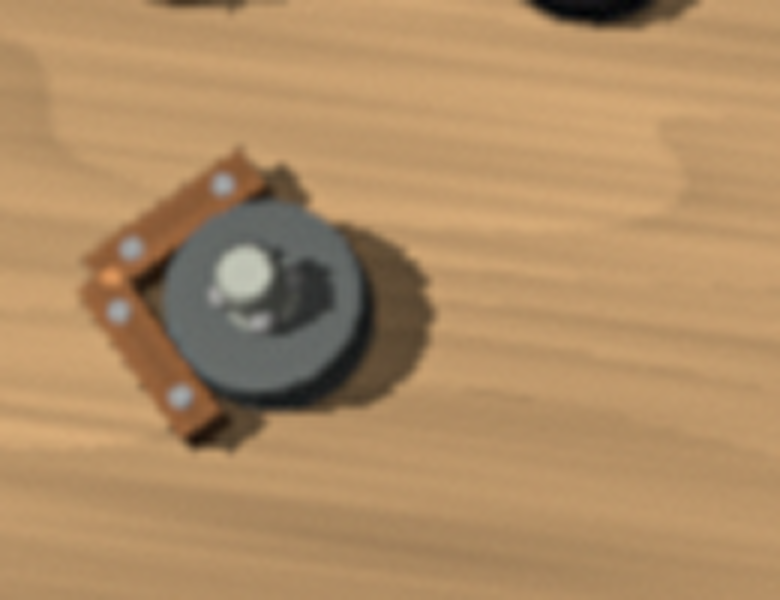

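View pics/p6s.png

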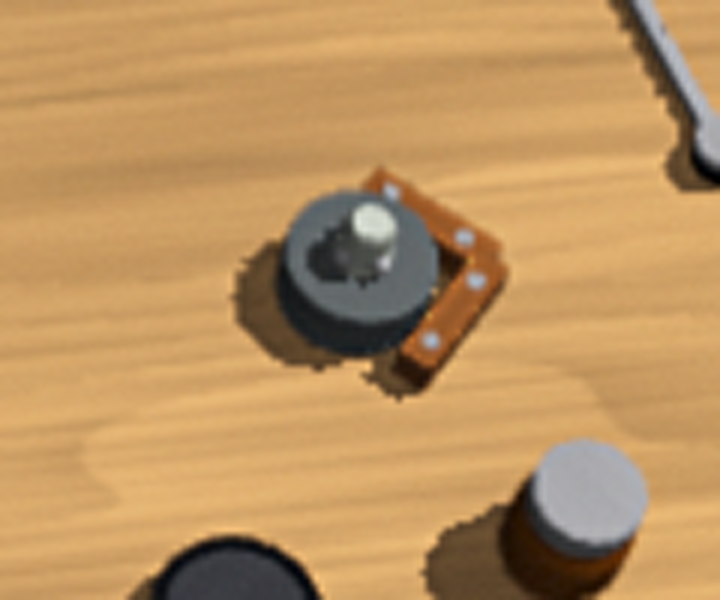

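```bash
python3 - <<'E'
from h import *
p=ctrl.get_image("top");s=ctrl.get_image("scene")
f=lambda p,u,v,x0,y0,z:np.round(at_z(p,[y0+(v+.5)/6-.5,x0+(u+.5)/6-.5],z),4)
print("stud",f(p,244,274,185,170,.062),f(s,373,225,345,205,.062))
print("pot top",f(p,263,297,185,170,.034),f(s,361,256,345,205,.034))
E
python3 go.py 0.4655 -0.2655 0.008 60
```

```text
stud [0.6049 0.1893 0.062 ] [0.6071 0.1905 0.062 ]
pot top [0.6047 0.1884 0.034 ] [0.6063 0.19   0.034 ]
t 6.95 pos [ 0.4678 -0.2637  0.1384] shift mm [ -1.1 130.4  -2.8] turn [-0.   0.1  0. ] F [ 0.6  0.3 -0.1] op 0.0854 q [-0.65 -0.08  1.91  0.    1.32 -1.7 ]
axes [[0.867, 0.0, 0.499], [-0.499, 0.001, 0.867], [0.0, -1.0, 0.001]]
```

>>> arm_command --steps '[[[-0.001,0.04,-0.003],[0,0,0],1],[[-0.001,0.08,-0.003],[0,0,0],1],[[-0.001,0.11,-0.003],[0,0,0],1],[[-0.001,0.127,-0.003],[0,0,0],1],[[-0.001,0.13,-0.003],[0,0,0],1]]'

```text
t: 7.45
tool_pos: [0.4638, -0.2639, 0.0055]
tool_rot: [-1.529, 0.413, -0.405]
contact_force: [-0.5, 0.3, -0.5]
opening: 0.0854
```

>>> arm_command --steps '[[[0,0,0],[0,0,0],0.3],[[0,0,0],[0,0,0],0.3],[[0,0,0],[0,0,0],0.3],[[0,0,0],[0,0,0],0.3],[[0,0,0],[0,0,0],0.3]]' --force 50

```text
t: 7.95
tool_pos: [0.465, -0.2648, 0.0072]
tool_rot: [-1.53, 0.41, -0.407]
contact_force: [0.2, 0.4, 5.3]
opening: 0.0452
```

```bash
python3 go.py 0.4655 -0.2655 0.008 60
python3 - <<'E'
from h import *
save(ctrl.get_image("wrist"),"w2.png")
E
```

```text
t 7.95 pos [ 0.465  -0.2648  0.0072] shift mm [ 0.8 -0.8 -0.4] turn [-0.1  0.1 -0.1] F [0.2 0.4 5.3] op 0.0452 q [-0.66  0.1   1.97  0.    1.07 -1.71]
axes [[0.867, -0.001, 0.498], [-0.498, 0.002, 0.867], [-0.002, -1.0, 0.001]]
```

View pics/w2.png

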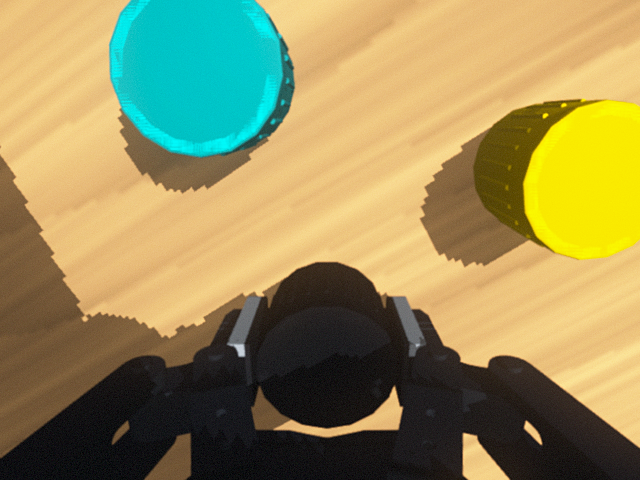

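Cap gripped: opening 45 mm, and the wrist picture shows it centred between the pads. Next I'll lift and carry it.

>>> arm_command --steps '[[[0,-0.03,0],[0,0,0],0.3],[[0,-0.075,0],[0,0,0],0.3],[[0,-0.12,0],[0,0,0],0.3],[[0,-0.13,0],[0,0,0],0.3]]'

```text
t: 8.4
tool_pos: [0.468, -0.2672, 0.1439]
tool_rot: [-1.534, 0.403, -0.415]
contact_force: [0.0, -0.6, 0.4]
opening: 0.0449
```

```bash
python3 go.py 0.606 0.189 0.14 60
```

```text
t 8.4 pos [ 0.468  -0.2672  0.1439] shift mm [-107.5    2.9  464.3] turn [0.  0.1 0.5] F [ 0.  -0.6  0.4] op 0.0449 q [-0.66 -0.09  1.9   0.    1.32 -1.71]
axes [[0.867, 0.007, 0.498], [-0.498, -0.004, 0.867], [0.008, -1.0, -0.0]]
```

>>> arm_command --steps '[[[-0.107,0,0.464],[0,0,0.5],0.3],[[-0.107,0,0.464],[0,0,0.5],0.3],[[-0.107,0,0.464],[0,0,0.5],0.3],[[-0.107,0,0.464],[0,0,0.5],0.3],[[-0.107,0,0.464],[0,0,0.5],0.3]]'

```text
t: 8.9
tool_pos: [0.5392, -0.0244, 0.1395]
tool_rot: [-1.532, 0.41, -0.408]
contact_force: [2.1, -0.3, -0.6]
opening: 0.0449
```

```bash
python3 go.py 0.606 0.189 0.14 60
```

```text
t 8.9 pos [ 0.5392 -0.0244  0.1395] shift mm [-48.4  -0.6 218.3] turn [ 0.   0.1 -0.1] F [ 2.1 -0.3 -0.6] op 0.0449 q [-0.18 -0.08  1.9  -0.    1.32 -1.23]
axes [[0.867, -0.001, 0.498], [-0.498, 0.0, 0.867], [-0.001, -1.0, -0.001]]
```

>>> arm_command --steps '[[[-0.048,0,0.218],[0,0,0],0.3],[[-0.048,0,0.218],[0,0,0],0.3],[[-0.048,0,0.218],[0,0,0],0.3],[[-0.048,0,0.218],[0,0,0],0.3],[[-0.048,0,0.218],[0,0,0],0.3]]'

```text
t: 9.4
tool_pos: [0.606, 0.1921, 0.1384]
tool_rot: [-1.532, 0.409, -0.405]
contact_force: [-0.2, -1.0, -0.2]
opening: 0.0447
```

```bash
python3 go.py 0.606 0.189 0.14 60
```

```text
t 9.4 pos [0.606  0.1921 0.1384] shift mm [ 1.5 -1.6 -2.7] turn [ 0.   0.3 -0.1] F [-0.2 -1.  -0.2] op 0.0447 q [ 0.19  0.15  1.67  0.    1.33 -0.86]
axes [[0.868, -0.002, 0.496], [-0.496, 0.001, 0.868], [-0.002, -1.0, -0.001]]
```

>>> arm_command --steps '[[[0.001,0.02,-0.003],[0,0,0],0.3],[[0.001,0.045,-0.003],[0,0,0],0.3],[[0.001,0.062,-0.003],[0,0,0],0.3],[[0.001,0.062,-0.003],[0,0,0],0.3]]'

```text
t: 9.8
tool_pos: [0.6023, 0.1884, 0.072]
tool_rot: [-1.535, 0.414, -0.399]
contact_force: [-0.9, -0.4, -1.1]
opening: 0.0451
```

```bash
python3 go.py 0.606 0.189 0.075 60
python3 - <<'E'
from h import *
s=ctrl.get_image("scene");a=cv2.resize(s["img"][195:295,345:465],None,fx=6,fy=6,interpolation=cv2.INTER_CUBIC);cv2.imwrite("pics/c1s.png",a[:,:,::-1])
save(ctrl.get_image("wrist"),"w3.png")
E
```

```text
t 9.8 pos [0.6023 0.1884 0.072 ] shift mm [ 2.9 -3.   2.3] turn [ 0.3  0.3 -0.5] F [-0.9 -0.4 -1.1] op 0.0451 q [ 0.18  0.22  1.71  0.    1.22 -0.87]
axes [[0.868, -0.01, 0.496], [-0.496, -0.001, 0.868], [-0.008, -1.0, -0.006]]
```

View pics/c1s.png

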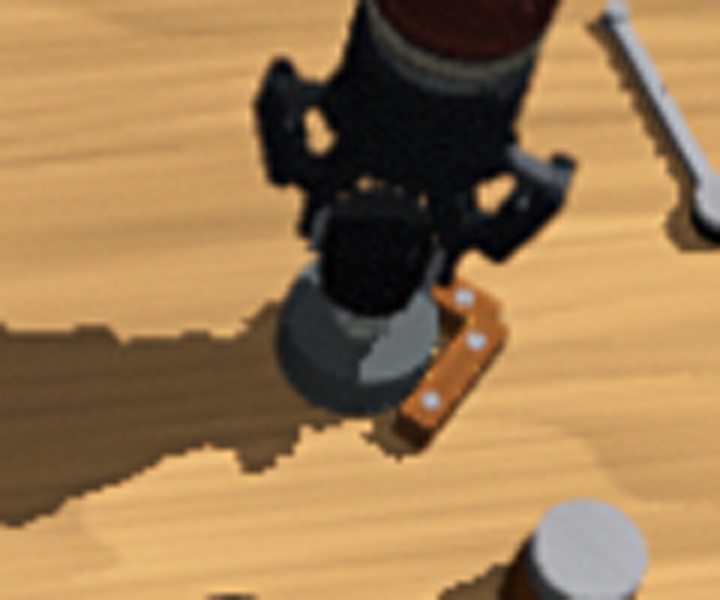

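View pics/w3.png

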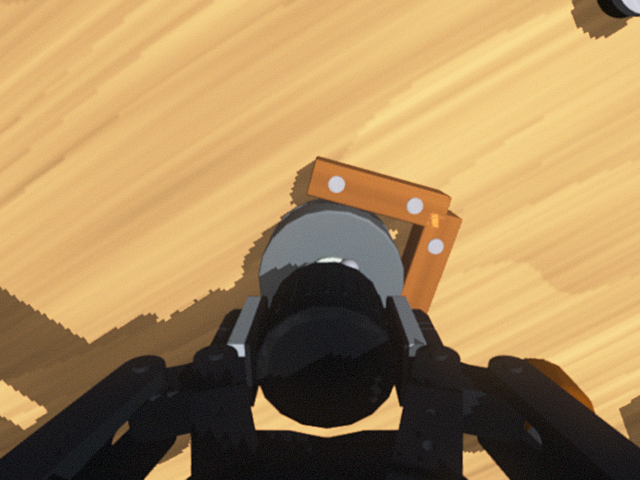

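Run:
```python
from h import *
s=ctrl.get_image("scene");w=ctrl.get_image("wrist");o=ctrl.get_obs()
t=np.linspace(0,2*np.pi,721)
def bb(p,c,r,z):
    q=np.array([proj(p,[c[0]+r*np.cos(a),c[1]+r*np.sin(a),z]) for a in t]); return q[:,1].min(),q[:,1].max(),q[:,0].min(),q[:,0].max()
tz=o["tool_pos"][2];print(o["tool_pos"])
for nm,c in (("tcp",o["tool_pos"]),("stud",(.606,.1895))):
  cr=lambda b:np.round([(b[0]-345)*6,(b[1]-345)*6,(b[2]-195)*6,(b[3]-195)*6])
  print(nm,"scene rim L R T B",cr(bb(s,c,.023,tz-.007)),"top",cr(bb(s,c,.023,tz+.033)),"pottop",cr(bb(s,c,.036,.034)))
  print(nm,"wrist rim",np.round(bb(w,c,.023,tz-.007)),"top",np.round(bb(w,c,.023,tz+.033)),"pottop",np.round(bb(w,c,.036,.034)))
```

```text
[0.60628746 0.18897579 0.07792787]
tcp scene rim L R T B [319. 421. 228. 315.] top [333. 439. 178. 267.] pottop [278. 434. 248. 382.]
tcp wrist rim [270. 383. 253. 356.] top [253. 400. 297. 424.] pottop [254. 400. 202. 338.]
stud scene rim L R T B [320. 422. 227. 314.] top [334. 440. 177. 266.] pottop [279. 435. 247. 381.]
stud wrist rim [271. 384. 252. 355.] top [254. 401. 295. 422.] pottop [254. 400. 201. 337.]
```

Run:
```python
from h import *
s=ctrl.get_image("scene");w=ctrl.get_image("wrist");o=ctrl.get_obs();print(o["tool_pos"])
a=cv2.resize(s["img"][195:265,345:445],None,fx=8,fy=8,interpolation=cv2.INTER_CUBIC).copy()
b=w["img"].copy();t=np.linspace(0,2*np.pi,121);tz=o["tool_pos"][2]
for c,col in ((o["tool_pos"],(255,0,0)),((.606,.1895),(0,255,0))):
  for r,z in ((.023,tz-.007),(.023,tz+.033)) if col[0] else ((.036,.034),):
    for p,im,f,x0,y0 in ((s,a,8,345,195),(w,b,1,0,0)):
      q=np.array([proj(p,[c[0]+r*np.cos(k),c[1]+r*np.sin(k),z])[::-1] for k in t])
      q=(q-[x0,y0]+.5)*f-.5
      cv2.polylines(im,[np.round(q).astype(int)],True,col,1)
cv2.imwrite("pics/c2s.png",a[:,:,::-1]);cv2.imwrite("pics/w4.png",cv2.resize(b[150:450,180:480],(600,600))[:,:,::-1])
```

```text
[0.60636991 0.1890543  0.07814009]
```

View pics/c2s.png

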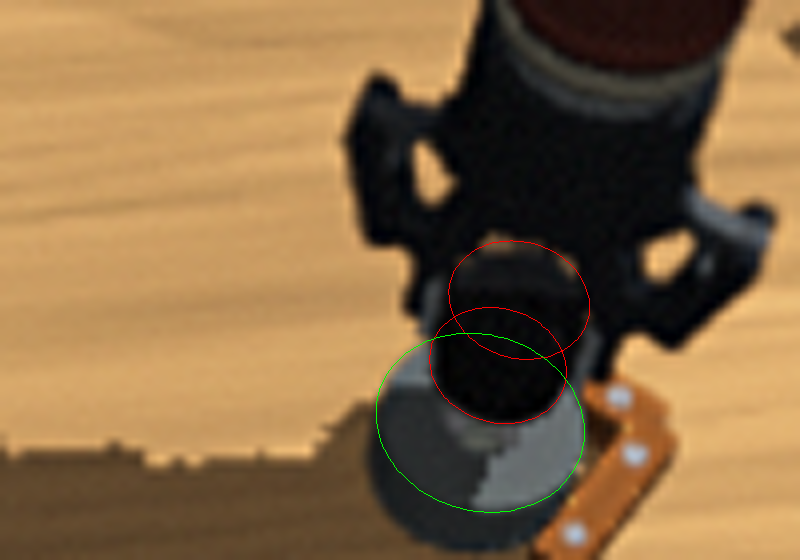

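View pics/w4.png

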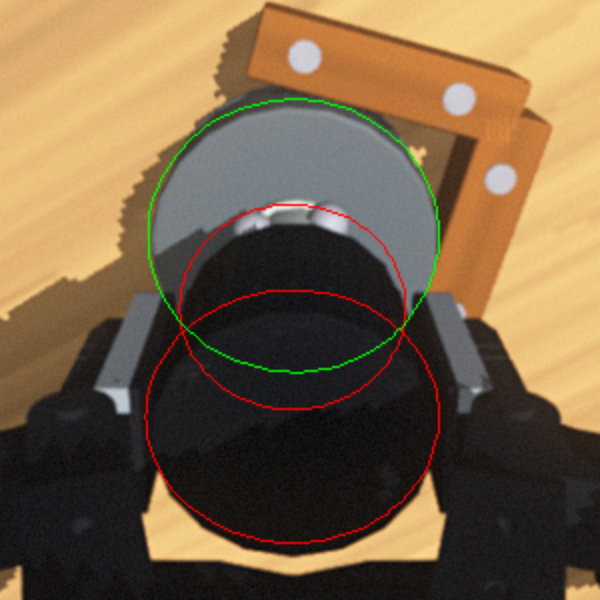

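Overlay: the cap rim and the pot top match their predicted circles to about 1–2 mm in both views, so the cap is over the stud. Descending.

>>> arm_command --steps '[[[0,0.006,0],[0,0,0],0.3],[[0,0.012,0],[0,0,0],0.3],[[0,0.018,0],[0,0,0],0.3],[[0,0.022,0],[0,0,0],0.3],[[0,0.022,0],[0,0,0],0.3]]' --force 70

```text
t: 10.6
tool_pos: [0.6057, 0.189, 0.055]
tool_rot: [-1.532, 0.408, -0.406]
contact_force: [0.8, 0.2, 0.1]
opening: 0.0444
```

```bash
python3 go.py 0.606 0.189 0.054 60
```

```text
t 10.6 pos [0.6057 0.189  0.055 ] shift mm [0.3 1.  0.2] turn [-0.   0.3 -0.1] F [0.8 0.2 0.1] op 0.0444 q [ 0.18  0.24  1.72  0.    1.19 -0.87]
axes [[0.868, -0.001, 0.496], [-0.496, 0.001, 0.868], [-0.002, -1.0, 0.0]]
```

>>> arm_command --steps '[[[0,0.002,0],[0,0,0],0.3],[[0,0.004,0],[0,0,0],0.3],[[0,0.004,0],[0,0,0],0.3]]'

```text
t: 10.9
tool_pos: [0.607, 0.1896, 0.054]
tool_rot: [-1.53, 0.407, -0.407]
contact_force: [-3.0, 0.4, 9.9]
opening: 0.0445
```

>>> arm_command --steps '[[[0,0.002,0],[0,0,0],0.3],[[0,0.004,0],[0,0,0],0.3],[[0,0.004,0],[0,0,0],0.3]]'

```text
t: 11.2
tool_pos: [0.6078, 0.1901, 0.054]
tool_rot: [-1.53, 0.406, -0.407]
contact_force: [-8.3, -1.6, 17.7]
opening: 0.0447
```

```bash
cat > ov.py <<'E'
from h import *
import sys
off=float(sys.argv[2]) if len(sys.argv)>2 else .007
s=ctrl.get_image("scene");w=ctrl.get_image("wrist");o=ctrl.get_obs();print(o["tool_pos"],o["contact_force"],o["t"])
a=cv2.resize(s["img"][195:265,345:445],None,fx=4,fy=4,interpolation=cv2.INTER_CUBIC).copy()
a=cv2.resize(s["img"][205:265,355:435],(400,300),interpolation=cv2.INTER_CUBIC)
b=w["img"].copy()
b=cv2.resize(b[150:450,180:480],(400,400));a=cv2.copyMakeBorder(a,0,100,0,0,cv2.BORDER_CONSTANT)
cv2.imwrite("pics/"+sys.argv[1],np.hstack([a,b])[:,:,::-1])
E
python3 ov.py d1.png
```

```text
[0.60771649 0.19007746 0.05397056] [-8.50513364 -1.83486094 17.31055994] 11.3
```

View pics/d1.png

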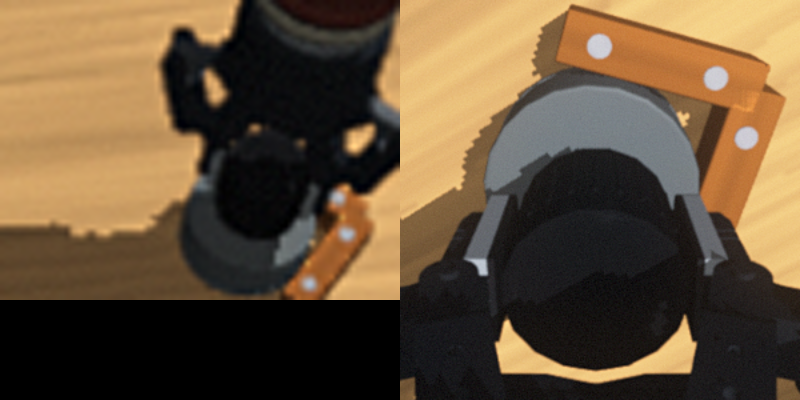

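>>> arm_command --steps '[[[-0.002,-0.002,-0.001],[0,0,0],0.3],[[-0.002,-0.002,-0.001],[0,0,0],0.3],[[-0.002,-0.002,-0.001],[0,0,0],0.3]]'

```text
t: 11.6
tool_pos: [0.6054, 0.1902, 0.0557]
tool_rot: [-1.53, 0.406, -0.407]
contact_force: [-0.1, 0.4, -0.8]
opening: 0.0448
```

```bash
python3 go.py 0.606 0.189 0.054 60;python3 - <<'E'
from h import *
s=ctrl.get_image("scene");w=ctrl.get_image("wrist");o=ctrl.get_obs();print(o["tool_pos"],o["contact_force"])
a=cv2.resize(s["img"][205:275,355:435],None,fx=8,fy=8,interpolation=cv2.INTER_CUBIC).copy()
b=w["img"].copy();t=np.linspace(0,2*np.pi,121);tz=o["tool_pos"][2]
for c,col in ((o["tool_pos"],(255,0,0)),((.606,.1895),(0,255,0))):
  for r,z in ((.023,tz-.007),(.023,tz+.033)) if col[0] else ((.036,.034),(.036,.0)):
    for p,im,f,x0,y0 in ((s,a,8,355,205),(w,b,1,0,0)):
      q=np.array([proj(p,[c[0]+r*np.cos(k),c[1]+r*np.sin(k),z])[::-1] for k in t])
      q=(q-[x0,y0]+.5)*f-.5
      cv2.polylines(im,[np.round(q).astype(int)],True,col,1)
cv2.imwrite("pics/c3s.png",a[:,:,::-1]);cv2.imwrite("pics/w5.png",cv2.resize(b[150:450,180:480],(600,600))[:,:,::-1])
E
```

```text
t 11.6 pos [0.6054 0.1902 0.0557] shift mm [ 1.1  1.7 -0.8] turn [-0.2  0.3 -0. ] F [-0.1  0.4 -0.8] op 0.0448 q [ 0.19  0.24  1.72  0.    1.19 -0.87]
axes [[0.868, 0.001, 0.496], [-0.496, 0.002, 0.868], [-0.0, -1.0, 0.003]]
[0.60509292 0.19007748 0.05522997] [ 0.03248093  0.19866022 -0.08388065]
```

View pics/c3s.png

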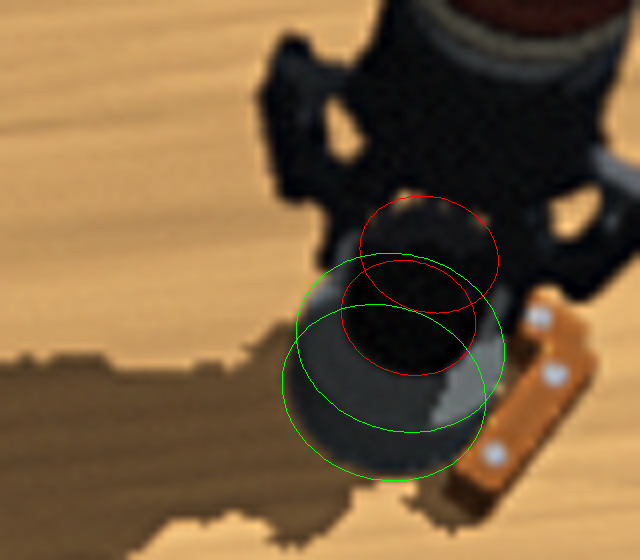

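View pics/w5.png

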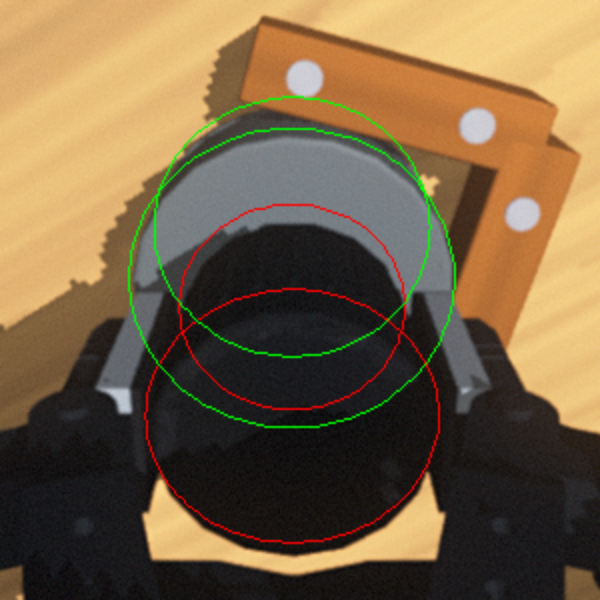

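>>> arm_command --steps '[[[-0.001,0.001,0],[0,0,0],0.3],[[-0.0015,0.003,-0.0005],[0,0,0],0.3],[[-0.002,0.005,-0.001],[0,0,0],0.3],[[-0.002,0.005,-0.001],[0,0,0],0.3]]'

```text
t: 12.1
tool_pos: [0.6046, 0.1906, 0.0528]
tool_rot: [-1.528, 0.404, -0.409]
contact_force: [-1.8, -0.7, 9.6]
opening: 0.0446
```

```bash
python3 go.py 0.6043 0.1906 0.054 60
```

```text
t 12.1 pos [0.6046 0.1906 0.0528] shift mm [-0.2 -1.2 -0.2] turn [-0.3  0.3  0.1] F [-1.8 -0.7  9.6] op 0.0446 q [ 0.19  0.24  1.72  0.    1.18 -0.87]
axes [[0.868, 0.004, 0.496], [-0.496, 0.003, 0.868], [0.002, -1.0, 0.004]]
```

>>> arm_command --steps '[[[-0.002,0.004,-0.001],[0,0,0],0.3],[[-0.003,0.006,-0.001],[0,0,0],0.3],[[-0.003,0.006,-0.001],[0,0,0],0.3]]'

```text
t: 12.4
tool_pos: [0.6041, 0.1913, 0.0498]
tool_rot: [-1.527, 0.4, -0.413]
contact_force: [1.6, -1.1, 5.1]
opening: 0.0447
```

```bash
python3 go.py 0.6043 0.1906 0.054 60
```

```text
t 12.4 pos [0.6041 0.1913 0.0498] shift mm [ 0.6 -4.2 -0.5] turn [-0.4  0.3  0.4] F [ 1.6 -1.1  5.1] op 0.0447 q [ 0.19  0.24  1.73  0.    1.17 -0.86]
axes [[0.868, 0.01, 0.496], [-0.496, 0.003, 0.868], [0.007, -1.0, 0.007]]
```

The force peaked and is now dropping, so the cap is passing the balls. Carrying on down.

>>> arm_command --steps '[[[0,0.003,0],[0,0,0],0.3],[[0,0.006,0],[0,0,0],0.3],[[0,0.008,0],[0,0,0],0.3],[[0,0.008,0],[0,0,0],0.3]]'

```text
t: 12.8
tool_pos: [0.604, 0.1911, 0.0414]
tool_rot: [-1.528, 0.4, -0.412]
contact_force: [-0.1, -1.5, 3.7]
opening: 0.0446
```

```bash
python3 go.py 0.6043 0.1906 0.041 60
```

```text
t 12.8 pos [0.604  0.1911 0.0414] shift mm [ 0.6  0.5 -0.3] turn [-0.4  0.3  0.4] F [-0.1 -1.5  3.7] op 0.0446 q [ 0.19  0.25  1.73  0.    1.15 -0.86]
axes [[0.868, 0.009, 0.496], [-0.496, 0.003, 0.868], [0.006, -1.0, 0.007]]
```

>>> arm_command --steps '[[[-0.0005,0.002,0],[0,0,0],0.3],[[-0.0005,0.004,-0.0005],[0,0,0],0.3],[[-0.0005,0.004,-0.0005],[0,0,0],0.3],[[-0.0005,0.004,-0.0005],[0,0,0],0.3],[[-0.0005,0.004,-0.0005],[0,0,0],0.3]]'

```text
t: 13.3
tool_pos: [0.6042, 0.191, 0.0413]
tool_rot: [-1.528, 0.4, -0.413]
contact_force: [-8.4, -2.7, 20.0]
opening: 0.0443
```

```bash
python3 go.py 0.6043 0.1906 0.041 60;python3 ov.py e1.png
```

```text
t 13.3 pos [0.6042 0.191  0.0413] shift mm [ 0.3  0.3 -0.3] turn [-0.4  0.3  0.4] F [-8.4 -2.7 20. ] op 0.0443 q [ 0.19  0.25  1.73  0.    1.15 -0.86]
axes [[0.869, 0.009, 0.495], [-0.496, 0.002, 0.869], [0.007, -1.0, 0.006]]
[0.60419842 0.19105343 0.04125409] [-7.93173964 -2.79541713 21.10389266] 13.4
```

View pics/e1.png

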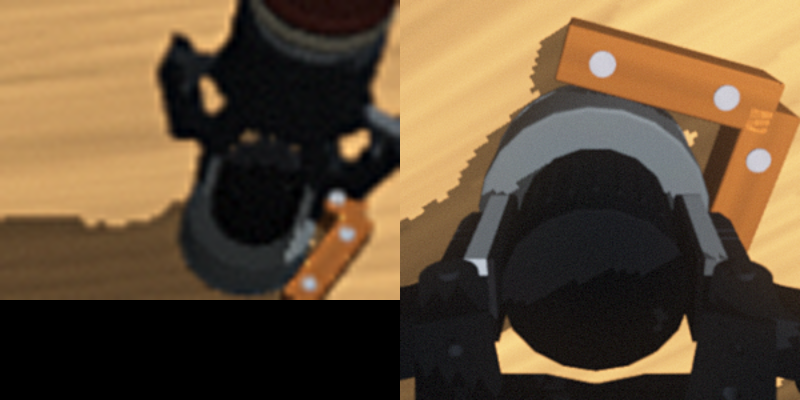

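>>> arm_command --steps '[[[-0.001,0.002,-0.0005],[0,0,0],0.3],[[-0.001,0.002,-0.0005],[0,0,0],0.3],[[-0.001,0.002,-0.0005],[0,0,0],0.3],[[-0.001,0.002,-0.0005],[0,0,0],0.3]]'

```text
t: 13.8
tool_pos: [0.604, 0.1911, 0.0413]
tool_rot: [-1.528, 0.398, -0.414]
contact_force: [-2.6, -2.1, 12.5]
opening: 0.0444
```

>>> arm_command --steps '[[[-0.001,0.002,-0.0005],[0,0,0],0.3],[[-0.001,0.002,-0.0005],[0,0,0],0.3],[[-0.001,0.002,-0.0005],[0,0,0],0.3],[[-0.001,0.002,-0.0005],[0,0,0],0.3]]'

```text
t: 14.2
tool_pos: [0.6041, 0.1911, 0.0414]
tool_rot: [-1.528, 0.397, -0.415]
contact_force: [-1.4, -2.2, 12.2]
opening: 0.0449
```

Run:
```python
from h import *
s=ctrl.get_image("scene");w=ctrl.get_image("wrist");o=ctrl.get_obs();print(o["tool_pos"],o["contact_force"],o["opening"])
a=cv2.resize(s["img"][205:275,355:435],None,fx=8,fy=8,interpolation=cv2.INTER_CUBIC).copy()
b=w["img"].copy();t=np.linspace(0,2*np.pi,121)
c=(.606,.1895)
for r,z,col in ((.023,.034,(255,0,0)),(.023,.074,(255,0,0)),(.036,.034,(0,255,0))):
    for p,im,f,x0,y0 in ((s,a,8,355,205),(w,b,1,0,0)):
      q=np.array([proj(p,[c[0]+r*np.cos(k),c[1]+r*np.sin(k),z])[::-1] for k in t])
      q=(q-[x0,y0]+.5)*f-.5
      cv2.polylines(im,[np.round(q).astype(int)],True,col,1)
cv2.imwrite("pics/c6s.png",a[:,:,::-1]);cv2.imwrite("pics/w6.png",cv2.resize(b[150:450,180:480],(600,600))[:,:,::-1])
```

```text
[0.60403931 0.19109575 0.04135735] [-2.30371144 -3.2207538  12.56042643] 0.04455891080869203
```

View pics/c6s.png

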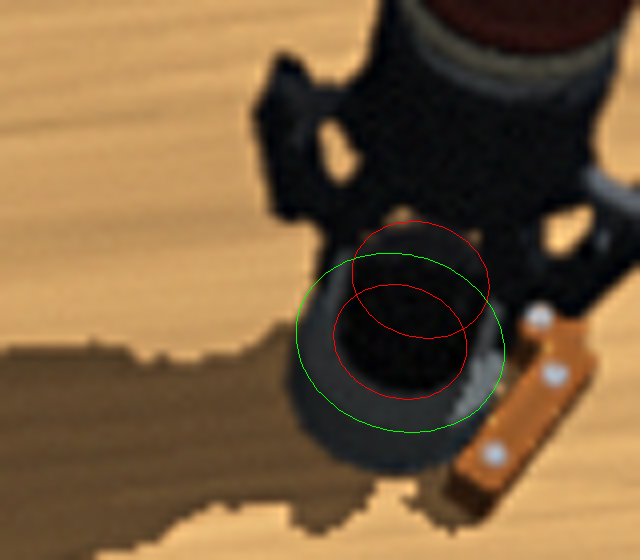

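View pics/w6.png

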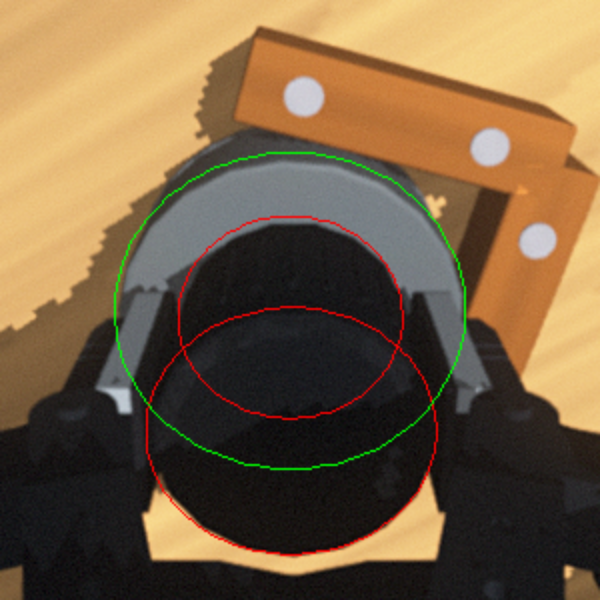

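Run:
```python
from h import *
s=ctrl.get_image("scene")
a=cv2.resize(s["img"][225:270,380:425],(400,400),interpolation=cv2.INTER_CUBIC)
old=cv2.imread("pics/p6s.png")[:,:,::-1]   # crop 205..305,345..465 x6
b=cv2.resize(old[(225-205)*6:(270-205)*6,(380-345)*6:(425-345)*6],(400,400))
cv2.imwrite("pics/cmp.png",np.clip(np.hstack([b,a]).astype(float)*1.5,0,255).astype(np.uint8)[:,:,::-1])
t=ctrl.get_image("top");save(t,"topend.png")
print(ctrl.get_obs()["contact_force"])
```

```text
[-2.12788985 -1.83347634 11.66300544]
```

View pics/cmp.png

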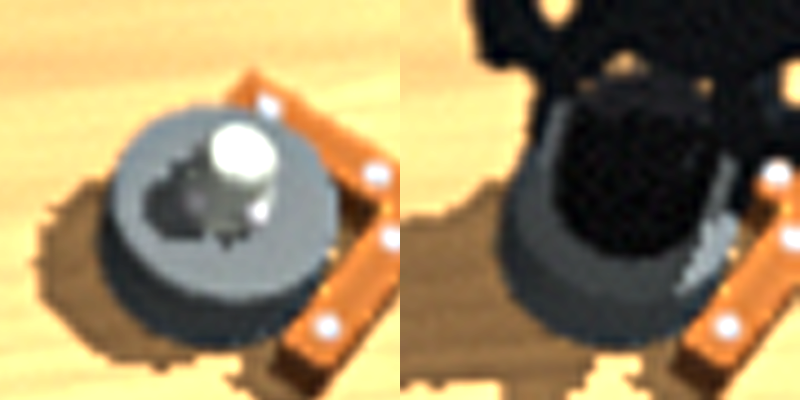

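View pics/topend.png

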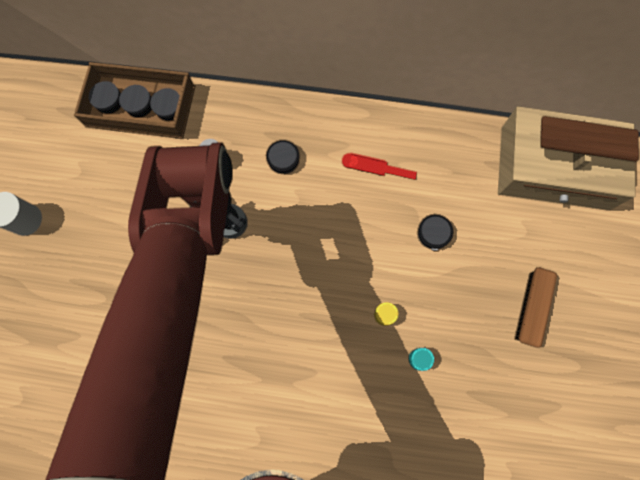

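The comparison shows the pot at the same pixels as when it was first seated: left edge about 100–103, bottom about 347–350, and it meets the cleats in the same place. The bystanders visible in the top picture have not moved. The push is steady at about 12 N, so I'm handing in.

Run:
```python
from h import *
print(ctrl.finish_job());o=ctrl.get_obs();print(o["t"],o["contact_force"],o["tool_pos"])
```

```text
the job is handed in; nothing more can be done
None
the job is handed in; nothing more can be done
```

I slid the pot into the V by pushing it with two half-open fingers. I then gripped the black cap, put it over the stud, pressed it past the click and down to the pot's top, and handed in while still pressing. The hand-in reports no verdict.

**Last checks:**
- **Press:** downward force held at about 12 N (11.7–12.6 N), with about 2–4 N sideways. The vertical stop was rigid at about 34 mm rim height (taking the rim 7 mm below the fingertips, as when gripped).
- **Pot:** the scene-camera crop shows it at the same place against both cleats as when first seated. An earlier overlay had suggested a shift of about 2 mm, which the crop did not bear out. Stud position was about (0.606, 0.190), and the V measured earlier put home at about (0.6075, 0.1885), roughly 2 mm apart.
- **Bystanders:** those visible in the final top view have not moved. The arm hid the dauber and most of the jar there, and it never worked near either one.

**What went wrong or disagreed:**
- The first press jammed on the balls at about 18 N with 8 N sideways. I backed off, shifted about 2–3 mm, and it then clicked at about 10 N.
- The first press after the click briefly reached about 21 N, and I eased it off.
- The wrist-camera overlay was about 2 mm off from the other cameras, about the stated calibration error.

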